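# Raise the reel stand to its upper rung and load the reel

### The job

Raise the reel stand's tray, the one with the orange handle, until its gravity pawl has cleared the upper (second) rung, then lower it gently until the pawl sits on that rung and let go. Then set the solder reel flat in the raised tray. Never force the pawl, the rungs or the top buffer, never let the tray drop, and leave the other things where they are.

Things in the scene. Friction and masses are not known exactly. Their poses are not given: they have to be found in the camera images.
- stand: Reel stand, fixed to the worktop. Grey base 165 x 130 x 12 mm (x -77 to +88 mm), two aluminium uprights at x = +52, y = +-36 mm with a black cap up to 286 mm. Origin: underside of the base; z up, robot's side -x. Between the uprights a dark ladder with two 8 mm steel rungs is clamped at a height that differs by up to +-19 mm from run to run: no reading tells it, find it by feel or eye.
- carriage (a joint): Height of the blue carriage (tray, handle, pawl; 0.48 kg, 1 N friction, falls if let go between rungs) above its bottom stop, m, 0 at start. Seated on the lower rung 0.045 +-0.019, on the upper rung 0.090 +-0.019 (both shift alike). A hard black rubber buffer stops it 19 mm above the upper seat (0.090 to 0.128). Over 25 N on a rung or the buffer, or falling faster than 0.15 m/s, is too much.
- pivot (a point): Pivot pin of the red-nosed, brass-tailed gravity pawl on the carriage (stand's x = +28 mm, 30 mm above the tray floor). Raised past a rung the nose folds down, and swings out level again once the carriage is about 14 mm above that rung's seat; lowered then, it catches on the rung and holds. It passes upward only: a rung once cleared cannot be passed downward; raise again to go on to the next.
- handle (a point): Centre of the orange handle in front of the tray: a block 34 mm long (stand's x), 14 mm wide (y), 26 mm high with rounded edges. Grip it from above across its width (closing along the stand's y). At x = -106 mm, y = 0 in the stand's frame, 60 mm above the worktop at the start; rises with the carriage. Axes as the stand's.
- tray (a point): Centre of the tray floor's upper side: x = -32 mm, y = 0 in the stand's frame, 60 mm above the worktop at the start, rising with the carriage. Floor inside the rim 68 x 68 mm; rim 4 mm thick, 5 mm high. The back plate stands 66 mm behind this point (+x), 69 mm high, the pawl's tail reaches to 41 mm behind it at 23 to 37 mm height. Axes as the stand's.
- reel: Solder reel: two black flanges 53 mm across and 3 mm thick, silver winding 42 mm across between them, 35 mm high, about 0.25 kg, standing upright on a flange on the worktop. Origin: centre of its underside, z along its axis.
- bits: Bystander: orange bit holder with six bits, 24 x 75 x 35 mm. Origin: centre of its underside.
- pliers: Bystander: pliers with blue handles, 60 x 135 x 12 mm, lying flat. Origin: centre of its underside.
- tin: Bystander: round silver tin, 65 mm across, 26 mm high, lying flat; not the reel. Origin: centre of its underside.
- marker_1: Bystander: red marker pen, 136 mm long, 14 mm wide, lying flat.
- marker_2: Bystander: dark grey marker pen, 136 mm long, 14 mm wide, lying flat.
Mind the look-alikes: they are no part of the job. What is meant by the reel is not green or turquoise, and is the larger of those in its own colour.

How it is judged:
On the way, in this order (a step that is already met when the one before it is completed fails the run):
1. The tray is seated on the upper rung, at rest and let go (value of joint carriage between 0.067 and 0.113 m and velocity of joint carriage between -0.01 and 0.01 m/s and contact force between the fingers and stand below 0.3 N), for 0.2 s.
2. The reel stands in the raised tray (horizontal distance between reel and tray below 0.012 m and z of reel in the frame of tray between -0.004 and 0.004 m and angle between reel's own z axis and vertical below 0.08 rad and value of joint carriage between 0.067 and 0.113 m), for 0.2 s.
At the end, for the whole second after the job is handed in: The carriage hangs at rest by its pawl on the upper rung (joint 67 to 113 mm, wherever the ladder is clamped); the reel stands flat on the tray's floor inside the rim, at rest (axis within 12 mm of the tray's centre, underside within 4 mm of the floor, tilt under 0.08 rad) (all of step 2 and velocity of joint carriage between -0.01 and 0.01 m/s and contact force between the fingers and stand below 0.3 N and linear speed of reel below 0.02 m/s); the robot touches nothing.
It fails at once if The pawl is pressed on a rung, or the carriage against the top buffer, with more than 25 N (contact force between stand and stand above 25 N).
It fails at once if The carriage is let drop (falls faster than 0.15 m/s) (velocity of joint carriage below -0.15 m/s).
It fails at once if A bystander is moved by more than 25 mm (distance of any of bits, tin, marker_1, marker_2 from where it was at the start of the episode above 0.025 m).
It also fails if it takes over 64 s, if anything falls off the work surface, if the arm or the gripper's body presses on something with over 40 N, if the wrist force passes 120 N, or if a joint passes its speed limit or range.

### The arm

A 6-joint arm with a two-finger parallel gripper is mounted at the origin on a cart in front of the work surface, level with it; the furniture and walls round the work are solid. World frame = base frame: x ahead of the robot, y to its left, z up, the work surface at z = 0. Lengths are in m, angles in rad, forces in N, time in s.
With the tool pointing down it reaches from about 0.3 to 0.875 m from the base axis. Payload 6.4 kg.
Tool frame: the origin (TCP) lies at the very end of the fingers, on their centre line; the grasp point (between the pads) lies 19 mm behind it; z points along the fingers, y is the line along which they close (so a half turn about z gives the same grasp; the last joint's range is limited). The gripper opens to 85 mm and grips with 20 to 120 N. Pads are 22 mm wide; open, the fingers measure 114 mm over their backs; the gripper's body (76 mm by 85 mm) begins 54 mm behind the grasp point. The pads swing forward as they close: fully open they stand 13 mm farther back than shut.
Start: joints at [1.036, 0.181, 1.607, -0, 1.354, -0.206], TCP at [0.186, 0.544, 0.231] pointing down, gripper open.
Joint ranges: [-2.99, 2.99], [-0.89, 2.07], [0.3, 2.58], [-1.14, 4.28], [0, 2.63], [-3.12, 3.12]. Speed limits (rad/s): [2.57, 2.57, 3.01, 3.14, 3.14, 3.14].

### API

Orientations are given as a unit quaternion [w, x, y, z].
In Python, from bench import ctrl gives the robot as it stands.
- The arm moves only by the tool jog_arm, never from a script. Its argument "series" is a list that holds one entry, the list of rows, each a list of 7 numbers: the shift along the tool's x, y, z in mm, then the turn, a rotation vector about the tool's x, y, z in rad, then the finger opening in mm, from 0 to 85.4. In form: [[[tx, ty, tz, rx, ry, rz, gripper], ...]]. A call has exactly 10 rows; each row shifts and turns the commanded pose from where the row before left it, along the tool's axes as they then stand; what a row does not reach is not made up. A row lasts 1/10 s, in which the tool goes at most 50 mm and 8.59 degrees, less where a joint would pass 70% of its speed; a pose out of reach is approached as far as the arm can. A call with a gripper value outside its range is refused whole. The fingers move at their own pace and stop on an object; the grip force is fixed at half the most. Time passes only in rows, so rows that do not move let the fingers close, or fill a call up. It gives the time, the measured TCP pose, the force, the opening and the grip force at its end, in the units of the state.
- ctrl.get_obs(): the state, without advancing time (a new reading comes with each control period).
- ctrl.camera(name): name is "scene" or "top"; returns a dict with "frame" (384x512x3 uint8, blue, green, red), "z_map" (384x512 float32, m along the optical axis (not along the pixel's ray), 0 where there is no reading), "fx", "fy", "cx", "cy" (pixels), "xyz" and "rotation" of the camera in the world. Camera axes: x right, y down, z forward; pixel columns grow to the right and rows downward; lengths in m; the calibration is good to about 2 mm. A picture is of the moment at which its call begins.
- ctrl.hand_in(): hands the job in; it is judged then, once.
The state is a dict: "time_s": time; "q": joint angles; "dq": joint speeds; "joint_efforts": joint torques, N m; "eef_pos": TCP position; "eef_rot": TCP orientation; "wrist_force": force on the tool from outside, world axes, zero at the start; "torque": the same for the moment, N m; "opening": opening from 0.0 (shut) to 1.0 (fully open); "grasp_force": force on a finger pad.
Only numpy, scipy, OpenCV 4.12 (cv2) and the standard library are available. Lean on these libraries where they do the work, as an engineer would, in place of code of your own. Each camera call takes 0.05 s, during which the arm holds its last target. There are 200 camera calls.

## Working session

There is one attempt and no reset: what is moved stays moved. The work goes in short steps, Python scripts to look and compute and a tool call to move; the robot and the scene stay as the last step left them, time stands still between calls to the robot, and variables do not carry over. Pictures are saved under pics/ and viewed, at most 10 in all, crops included, and the job is handed in when it is done.

Besides the shell and the picture viewer there is one more tool, called after "Request:" by a JSON object that holds its "op" and its "data". jog_arm: Moves the arm, as the interface text tells. Its arguments: {"type":"object","properties":{"series":{"type":"array"}},"required":["series"]}

```bash
mkdir -p pics; ls
cat > h.py <<'E'
import numpy as np, cv2
from bench import ctrl
def cloud(c):
    z=c["z_map"]; v,u=np.indices(z.shape)
    p=np.stack([(u-c["cx"])/c["fx"]*z,(v-c["cy"])/c["fy"]*z,z],-1)
    P=p@rot(c).T+np.array(c["xyz"]); P[z==0]=np.nan
    return P
def rot(c):
    R=np.array(c["rotation"],float)
    if R.size==4:
        from scipy.spatial.transform import Rotation as Ro
        R=Ro.from_quat(R[[1,2,3,0]]).as_matrix()
    return R.reshape(3,3)
E
python3 - <<'E'
from h import *
for n in("scene","top"):
    c=ctrl.camera(n); cv2.imwrite(f"pics/{n}0.png",c["frame"]); np.savez(f"{n}0.npz",**c)
    print(n,c["xyz"],c["rotation"],c["fx"],c["cx"],c["cy"])
o=ctrl.get_obs();print(o)
E
```

```text
pics
scene [-0.46288157  0.91660024  1.07717018] [ 0.19189563 -0.36170178  0.81574292 -0.40854788] 460.9453946410184 245.09304741757057 198.15481284683247
top [0.28200466 0.02240793 1.27473155] [-0.0747124   0.72221867 -0.68416009  0.06887105] 392.55210043712566 256.0880765962548 190.737562276291
{'time_s': 0.1, 'q': array([ 1.03565714e+00,  1.81510186e-01,  1.60789877e+00, -2.18209442e-05,
        1.35378588e+00, -2.06323947e-01]), 'dq': array([-0.000874  , -0.00251701, -0.00310117,  0.00013669,  0.00278657,
       -0.00019682]), 'joint_efforts': array([-4.41863212e-04, -4.45881236e+01, -3.52237558e+01, -2.46428854e-04,
        4.10334455e-03, -7.93781851e-05]), 'eef_pos': array([0.18542677, 0.54376119, 0.23045427]), 'eef_rot': array([-2.80303693e-04,  1.63665587e-01,  9.86515552e-01, -7.50525031e-04]), 'wrist_force': array([-0.45212598,  0.66540768,  0.5637894 ]), 'torque': array([-0.05641865,  0.02145721, -0.04844405]), 'grasp_force': 0.0, 'opening': 1.0003385943507135}
```

View pics/scene0.png

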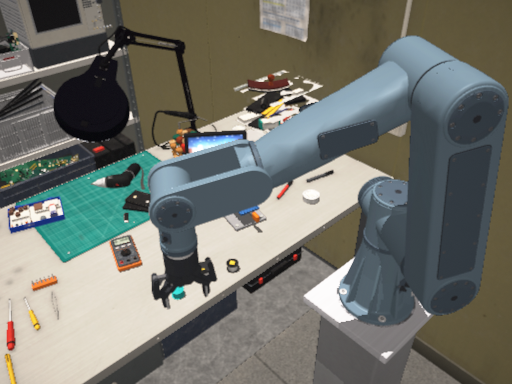

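View pics/top0.png

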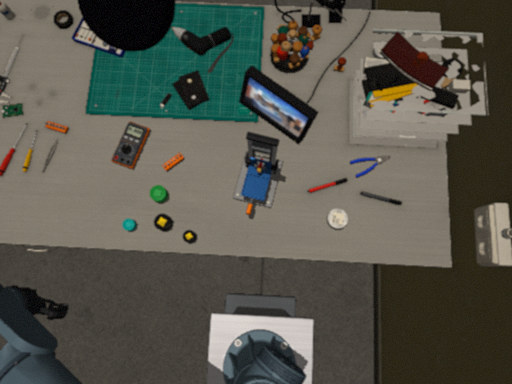

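The scene view shows the arm at the left with the stand behind it. In the top view:
- The stand is at about (262,180), with its orange handle at (250,209).
- The larger black reel is at (163,222), with a smaller one at (190,236).
- The green and turquoise reels are at (159,194) and (130,225).

Run:
```python
from h import *
c=dict(np.load("top0.npz")); P=cloud(c); f=c["frame"]; hsv=cv2.cvtColor(f,cv2.COLOR_BGR2HSV)
def reg(m,name,box):
    u0,u1,v0,v1=box; k=np.zeros(m.shape,bool); k[v0:v1,u0:u1]=1; k&=m
    v,u=np.nonzero(k); p=P[k]; r=cv2.minAreaRect(np.stack([u,v],1).astype(np.float32))
    print(name,k.sum(),"px",u.mean().round(1),v.mean().round(1),"med",np.nanmedian(p,0).round(4),"min",np.nanmin(p,0).round(3),"max",np.nanmax(p,0).round(3),r)
    return k
H,S,V=cv2.split(hsv)
reg((H<18)&(S>150)&(V>120),"handle",(238,262,200,220))
b=reg((H>95)&(H<125)&(S>120)&(V>60),"tray",(235,290,155,215))
print("table z",np.nanmedian(P[225:235,300:320,2]))
for n,bx in(("reelA",(145,182,205,240)),("reelB",(180,202,225,247)),("green",(145,172,182,206)),("turq",(118,142,214,236))):
    k=reg(P[...,2]>0.015,n,bx)
    q=P[k]; t=q[:,2]>np.nanmax(q[:,2])-0.006; q=q[t][:,:2].astype(np.float32); print("   top n",t.sum(),cv2.minEnclosingCircle(q), q.mean(0))
u0,v0=225,130
cr=cv2.resize(f[v0:v0+95,u0:u0+70],None,fx=6,fy=6,interpolation=cv2.INTER_CUBIC)
cv2.imwrite("pics/c1.png",cr)
# height map of stand
for v in range(132,220,4): print(v,[int(1000*x) if x==x else -1 for x in P[v,236:288:4,2]])
```

```text
handle 44 px 248.8 208.3 med [0.4736 0.0584 0.0732] min [ 0.458  0.052 -0.003] max [0.49  0.07  0.082] ((248.8529510498047, 208.0882568359375), (4.123105525970459, 10.429031372070312), 14.03624439239502)
tray 682 px 255.4 183.4 med [0.554  0.0449 0.0618] min [ 0.503 -0.002  0.009] max [0.622 0.086 0.132] ((257.0765686035156, 178.51861572265625), (23.92403221130371, 39.890892028808594), 13.671307563781738)
table z 0.0012726114449863601
reelA 220 px 162.1 221.1 med [0.4231 0.3319 0.0356] min [0.398 0.307 0.028] max [0.449 0.359 0.042] ((162.1999969482422, 221.1000213623047), (15.652474403381348, 16.099689483642578), 26.56505012512207)
   top n 101 ((0.4227714240550995, 0.33179396390914917), 0.02639532834291458) [0.42190662 0.33109275]
reelB 128 px 189.0 235.5 med [0.3828 0.2446 0.0276] min [0.365 0.225 0.019] max [0.401 0.264 0.034] ((189.0, 235.5), (11.0, 12.0), 90.0)
   top n 64 ((0.38221475481987, 0.24425405263900757), 0.020086582750082016) [0.3828043  0.24529387]
green 211 px 157.6 192.4 med [0.5148 0.3559 0.0358] min [0.489 0.331 0.029] max [0.54  0.382 0.042] ((157.5, 192.5), (15
[... 856 characters left out ...]
01, 111, 88, 90, 14, 0]
168 [5, 4, 11, 61, 58, 88, 95, 64, 66, 88, 92, 6, 3]
172 [-1, 11, 13, 63, 56, 64, 62, 65, 62, 18, 30, 7, 1]
176 [5, 13, 10, 61, 59, 54, 63, 68, 58, 7, 12, 4, 2]
180 [0, 13, 13, 60, 61, 64, 61, 61, 66, 16, 16, -1, 0]
184 [2, 9, 65, 58, 62, 60, 62, 57, 69, 9, 15, 6, 0]
188 [12, 12, 59, 64, 58, 61, 57, 59, 10, 7, 7, 1, 3]
192 [9, 13, 65, 56, 60, 62, 59, 58, 14, 11, -1, -2, -3]
196 [13, 12, 15, 62, 66, 62, 58, 68, 14, 10, 2, 3, 1]
200 [-3, 4, 13, 15, 61, 15, 12, 12, 14, -1, 2, 1, 1]
204 [0, 4, 3, 69, 75, 4, 17, 12, 14, 3, 3, 0, -3]
208 [7, 0, 4, 82, 1, 0, -2, 1, 1, 0, 1, 0, -1]
212 [0, 0, -1, 71, 1, -1, 5, 1, -3, -1, 1, 5, 3]
216 [0, 5, 0, 1, -1, 0, 2, 3, 4, -1, 0, 0, -1]
```

View pics/c1.png

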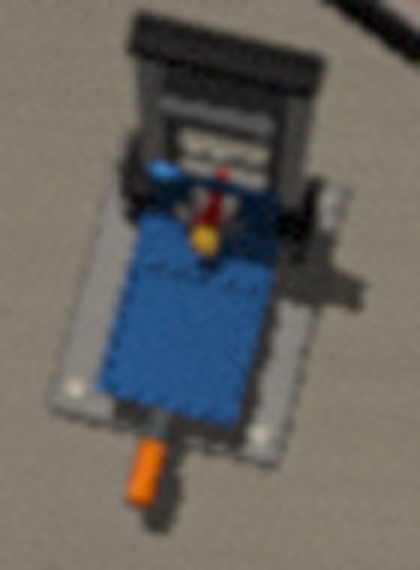

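The crop shows the stand yawed: orange handle at the lower left, blue tray, brass pawl tail at crop (205,238) and black cap at the top.

```bash
cat >> h.py <<'E'
def ray(c,uv,z):
    uv=np.atleast_2d(uv).astype(float)
    d=np.stack([(uv[:,0]-c["cx"])/c["fx"],(uv[:,1]-c["cy"])/c["fy"],np.ones(len(uv))],1)@rot(c).T
    o=np.array(c["xyz"]); return o+d*((z-o[2])/d[:,2])[:,None]
E
python3 - <<'E'
from h import *
c=dict(np.load("top0.npz")); P=cloud(c); f=c["frame"]; H,S,V=cv2.split(cv2.cvtColor(f,cv2.COLOR_BGR2HSV))
box=np.zeros(H.shape,bool); box[130:222,225:295]=1
def rect(m,z,n):
    v,u=np.nonzero(m&box); q=ray(c,np.stack([u,v],1),z)[:,:2].astype(np.float32); r=cv2.minAreaRect(q); print(n,len(u),"mean",q.mean(0),r); return q
h=rect((H<18)&(S>150)&(V>100)&(np.arange(384)[:,None]>198),0.073,"handle")
t=rect((H>95)&(H<125)&(S>120)&(V>60)&(P[...,2]<0.075),0.06,"tray")
cap=rect((P[...,2]>0.275)&(P[...,2]<0.3),0.286,"cap")
a=cap.mean(0)-h.mean(0); print("axis yaw",np.arctan2(a[1],a[0]),np.hypot(*a))
for n,(x0,x1,y0,y1) in dict(A=(145,182,205,240)).items():
    m=np.zeros(H.shape,bool); m[y0:y1,x0:x1]=1
    m&=(P[...,2]>.015); v,u=np.nonzero(m); q=ray(c,np.stack([u,v],1),.035)[:,:2].astype(np.float32); print(n,cv2.minEnclosingCircle(q),q.mean(0))
# second view
s=dict(np.load("scene0.npz")); Q=cloud(s); h2=cv2.cvtColor(s["frame"],cv2.COLOR_BGR2HSV)
m=(h2[...,0]<18)&(h2[...,1]>140)&(Q[...,2]>.035)&(np.abs(Q[...,0]-.474)<.06)&(np.abs(Q[...,1]-.058)<.05)
print("scene handle",m.sum(),np.nanmedian(Q[m],0))
m=(np.abs(Q[...,0]-.423)<.05)&(np.abs(Q[...,1]-.332)<.05)&(Q[...,2]>.025)&(Q[...,2]<.05)
print("scene reel",m.sum(),np.nanmedian(Q[m],0))
E
```

```text
handle 49 mean [0.47274235 0.05808651] ((0.472364604473114, 0.058412984013557434), (0.013522542081773281, 0.0349171981215477), 79.37140655517578)
tray 666 mean [0.5541965  0.04239372] ((0.5592919588088989, 0.04096512123942375), (0.07609875500202179, 0.10282796621322632), 79.07344818115234)
cap 256 mean [0.6272928  0.02655647] ((0.6270664930343628, 0.026817983016371727), (0.08763870596885681, 0.021528199315071106), 78.37793731689453)
axis yaw -0.20124957 0.15773392
A ((0.42298033833503723, 0.3322949707508087), 0.026522530242800713) [0.42305398 0.33236772]
scene handle 46 [0.4691328 0.0626654 0.0663017]
scene reel 32 [0.40551261 0.33911597 0.03411244]
```

Request:
{"op": "jog_arm", "data": {"series": [[[0,0,0,0,0,-0.133,60],[-30,-34,0,0,0,0,60],[-30,-34,0,0,0,0,60],[-30,-34,0,0,0,0,60],[-30,-34,0,0,0,0,60],[-30,-34,0,0,0,0,60],[-30,-34,0,0,0,0,60],[-30,-34,0,0,0,0,60],[-30,-34,0,0,0,0,60],[-30,-34,0,0,0,0,60]]]}}

```text
time_s: 1.1
eef_pos: [0.3913, 0.1898, 0.2312]
eef_rot: [0.0, 0.098, 0.995, 0.0]
wrist_force: [1.2, 0.5, 1.4]
opening: 0.702
grasp_force: 0.0
```

```bash
cat >> h.py <<'E'
def go(target):
    from scipy.spatial.transform import Rotation as Ro
    o=ctrl.get_obs(); q=o["eef_rot"]; R=Ro.from_quat(q[[1,2,3,0]]).as_matrix()
    print("t",o["time_s"],"pos",o["eef_pos"].round(4),"ytool yaw",np.arctan2(R[1,1],R[0,1]).round(4),"tilt xy",R[:2,2].round(4),"f",o["wrist_force"].round(2),"grip",o["grasp_force"],o["opening"])
    print("tool shift mm",((np.array(target)-o["eef_pos"])@R*1000).round(1))
E
python3 -c "
from h import *
go([.4727,.0582,.11])"
```

```text
t 1.1 pos [0.3913 0.1898 0.2312] ytool yaw 1.3752 tilt xy [0.0001 0.0001] f [1.15 0.53 1.36] grip 0.0 0.7015103342204402
tool shift mm [-105.4 -113.3  121.2]
```

Request:
{"op": "jog_arm", "data": {"series": [[[-26,-28,0,0,0,0,60],[-26,-28,0,0,0,0,60],[-26,-28,0,0,0,0,60],[-27,-29,0,0,0,0,60],[0,0,40,0,0,0,60],[0,0,40,0,0,0,50],[0,0,35,0,0,0,50],[0,0,5,0,0,0,50],[0,0,0,0,0,0,50],[0,0,0,0,0,0,50]]]}}

```text
time_s: 2.1
eef_pos: [0.4733, 0.0602, 0.113]
eef_rot: [0.001, 0.098, 0.995, -0.0]
wrist_force: [-0.3, -0.0, 0.3]
opening: 0.586
grasp_force: 0.0
```

Run:
```python
from h import *
go([.4727,.0582,.041])
c=ctrl.camera("scene"); cv2.imwrite("pics/s1.png",cv2.resize(c["frame"][140:290,150:350],None,fx=4,fy=4))
```

```text
t 2.1 pos [0.4733 0.0602 0.113 ] ytool yaw 1.3753 tilt xy [ 0.0026 -0.0003] f [-0.32 -0.01  0.28] grip 0.0 0.5862527780259936
tool shift mm [ 0.4 -2.1 72. ]
```

View pics/s1.png

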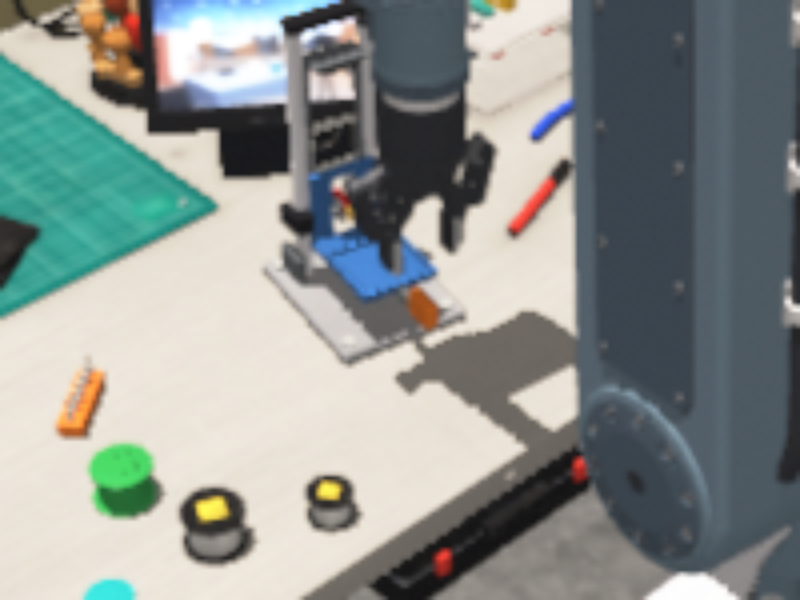

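Fingers straddle the handle (orange at crop (425,308)) from above; the silver-wound black reel is at crop (213,525).

Request:
{"op": "jog_arm", "data": {"series": [[[0,-2,20,0,0,0,50],[0,0,20,0,0,0,50],[0,0,20,0,0,0,40],[0,0,10,0,0,0,30],[0,0,2,0,0,0,20],[0,0,0,0,0,0,8],[0,0,0,0,0,0,8],[0,0,0,0,0,0,8],[0,0,0,0,0,0,8],[0,0,0,0,0,0,8]]]}}

```text
time_s: 3.15
eef_pos: [0.472, 0.058, 0.0399]
eef_rot: [0.0, 0.098, 0.995, -0.0]
wrist_force: [-2.1, -5.9, 0.9]
opening: 0.158
grasp_force: 59.2
```

Run:
```python
from h import *
go([.4727,.0582,.041])
c=ctrl.camera("top"); P=cloud(c); f=c["frame"]; np.savez("top1.npz",**c)
c=dict(np.load("scene0.npz")); 
f=c["frame"]; cv2.imwrite("pics/s0c.png",cv2.resize(f[140:240,200:330],None,fx=6,fy=6,interpolation=cv2.INTER_CUBIC))
```

```text
t 3.15 pos [0.472  0.058  0.0399] ytool yaw 1.3749 tilt xy [ 0.0007 -0.0005] f [-2.11 -5.91  0.95] grip 59.181548953056335 0.1575345602601533
tool shift mm [-0.7  0.4 -1.1]
```

Run:
```python
from h import *
c=ctrl.camera("scene"); np.savez("s2.npz",**c)
a=cv2.resize(c["frame"][140:205,210:255],None,fx=9,fy=9,interpolation=cv2.INTER_CUBIC)
t=dict(np.load("top0.npz")); b=cv2.resize(t["frame"][130:195,235:285],None,fx=8,fy=8,interpolation=cv2.INTER_CUBIC)
b=cv2.copyMakeBorder(b,0,a.shape[0]-b.shape[0],0,0,cv2.BORDER_CONSTANT)
im=np.hstack([a,b[:, :395]]) if a.shape[1]+b.shape[1]>800 else np.hstack([a,b]); print(im.shape); cv2.imwrite("pics/ab.png",im)
# stand-frame coordinates
yaw=-.195; X=np.array([np.cos(yaw),np.sin(yaw)]);Y=np.array([-X[1],X[0]]); O=np.array([.4725,.0582])+.106*X; print("O",O)
for n,cc in(("scene",c),("top",t)):
    P=cloud(cc); d=P[...,:2]-O; xs=d@X; ys=d@Y; m=(xs>.03)&(xs<.07)&(np.abs(ys)<.02)&(P[...,2]>.03)&(P[...,2]<.28)
    v,u=np.nonzero(m); o=np.argsort(P[m][:,2]); 
    print(n,[(int(u[i]),int(v[i]),int(xs[m][i]*1e3),int(ys[m][i]*1e3),int(P[m][i,2]*1e3),int(cc["frame"][v[i],u[i]].mean())) for i in o][:90])
```

```text
(585, 800, 3)
O [0.57649105 0.03766075]
scene [(234, 199, 30, 10, 57, 124), (239, 196, 36, -13, 58, 65), (235, 198, 32, 5, 59, 106), (238, 197, 31, -7, 59, 86), (232, 199, 32, 18, 59, 98), (232, 198, 36, 15, 60, 67), (231, 198, 37, 19, 61, 66), (239, 195, 36, -14, 62, 65), (232, 197, 36, 15, 64, 68), (240, 195, 32, -16, 64, 68), (233, 197, 30, 14, 68, 146), (233, 196, 31, 14, 72, 167), (232, 196, 32, 17, 73, 80), (232, 195, 35, 15, 74, 86), (233, 195, 33, 12, 75, 170), (232, 194, 38, 14, 77, 87), (233, 194, 33, 12, 79, 133), (234, 194, 30, 9, 80, 135), (231, 193, 37, 18, 83, 67), (232, 193, 34, 15, 84, 83), (238, 189, 42, -14, 86, 82), (239, 190, 33, -13, 88, 103), (235, 188, 51, -6, 89, 115), (236, 189, 43, -6, 89, 117), (231, 192, 35, 19, 89, 66), (233, 192, 30, 14, 91, 128), (233, 191, 34, 11, 91, 100), (238, 188, 41, -13, 91, 86), (235, 189, 40, 0, 92, 71), (233, 190, 38, 9, 93, 79), (234, 188, 46, 0, 94, 63), (236, 190, 30, 1, 95, 71), (232, 191, 32, 16, 95, 78), (231, 191, 34, 19, 95, 67), (231, 190, 40, 16, 95, 67), (238, 187, 41, -13, 96, 91), (233, 189, 37, 9, 98, 73), (234,
[... 3447 characters left out ...]
 160, 35, 16, 124, 28), (259, 155, 53, 8, 124, 89), (260, 161, 35, 0, 124, 32), (257, 155, 51, 14, 124, 99), (268, 156, 56, -18, 125, 107), (263, 156, 53, -4, 125, 87), (267, 156, 56, -15, 125, 112), (264, 161, 38, -10, 125, 48), (265, 162, 36, -14, 125, 34), (261, 161, 36, -2, 126, 30), (260, 156, 50, 4, 126, 89), (263, 157, 49, -4, 126, 75), (258, 154, 55, 12, 126, 122), (257, 160, 35, 10, 126, 38), (264, 156, 53, -7, 126, 83), (264, 157, 50, -7, 126, 68), (264, 160, 41, -10, 126, 85), (268, 157, 53, -19, 126, 78), (264, 162, 34, -11, 126, 46), (266, 162, 36, -17, 126, 33), (262, 155, 54, 0, 126, 120), (264, 155, 56, -6, 126, 111), (266, 157, 51, -13, 127, 79), (259, 154, 55, 9, 127, 117)]
```

View pics/ab.png

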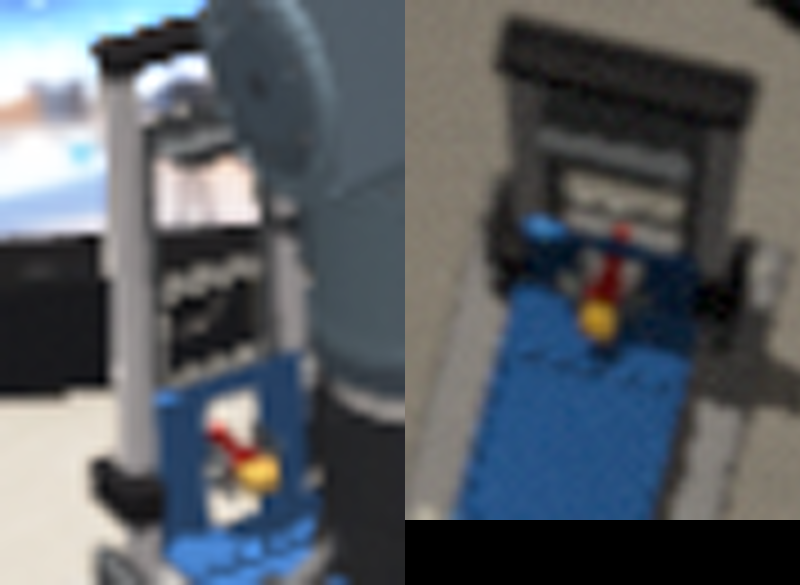

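The pawl (red nose at crop (215,435), brass tail at (262,472)) and both rungs (crop rows ~370 and ~275) are visible past the gripper. The rung heights, about 123 and 168 mm, put the upper seat near 0.086. I'll track the pawl's fold by colour while raising.

```bash
cat >> h.py <<'E'
def pawl():
    from scipy.spatial.transform import Rotation as Ro
    o=ctrl.get_obs(); z=o["eef_pos"][2]
    c=ctrl.camera("scene"); f=c["frame"]; H,S,V=cv2.split(cv2.cvtColor(f,cv2.COLOR_BGR2HSV))
    # project pivot at current height, window about it
    yaw=-.195; O=np.array([.4725,.0582])+.106*np.array([np.cos(yaw),np.sin(yaw)])
    p=np.array([O[0]+.028*np.cos(yaw),O[1]+.028*np.sin(yaw),.09+z-.0399])
    q=(p-np.array(c["xyz"]))@rot(c); u=c["fx"]*q[0]/q[2]+c["cx"]; v=c["fy"]*q[1]/q[2]+c["cy"]
    B=np.zeros(H.shape,bool); B[int(v)-9:int(v)+10,int(u)-8:int(u)+9]=1
    red=B&((H<8)|(H>170))&(S>130)&(V>60); br=B&(H>14)&(H<32)&(S>100)&(V>90)
    g=lambda m:[np.nan]*2 if not m.any() else (np.array(np.nonzero(m)).mean(1)[::-1]-[u,v]).round(1)
    print("t",round(o["time_s"],2),"carr",round(z-.0399,4),"f",o["wrist_force"].round(1),"tilt",Ro.from_quat(o["eef_rot"][[1,2,3,0]]).as_matrix()[:2,2].round(3),"red",red.sum(),g(red),"brass",br.sum(),g(br),"grip",round(o["grasp_force"]))
    return c,int(u),int(v)
E
python3 -c "
from h import *
pawl()"
```

```text
t 3.25 carr -0.0 f [-2.6 -4.7  0.5] tilt [ 0.001 -0.001] red 5 [-1.6 -2.4] brass 17 [1.6 0.8] grip 59
```

Request:
{"op": "jog_arm", "data": {"series": [[[0,0,-1,0,0,0,8],[0,0,-3,0,0,0,8],[0,0,-4,0,0,0,8],[0,0,-4,0,0,0,8],[0,0,-4,0,0,0,8],[0,0,-3,0,0,0,8],[0,0,-1,0,0,0,8],[0,0,0,0,0,0,8],[0,0,0,0,0,0,8],[0,0,0,0,0,0,8]]]}}

```text
time_s: 4.3
eef_pos: [0.4719, 0.058, 0.0595]
eef_rot: [0.0, 0.098, 0.995, -0.0]
wrist_force: [1.1, -5.5, -4.0]
opening: 0.155
grasp_force: 58.5
```

```bash
python3 -c "
from h import *
pawl()"
```

```text
t 4.3 carr 0.0196 f [ 1.1 -5.5 -4. ] tilt [ 0.001 -0.001] red 6 [-1.  -2.2] brass 14 [1.7 0.6] grip 59
```

Request:
{"op": "jog_arm", "data": {"series": [[[0,0,-2,0,0,0,8],[0,0,-3,0,0,0,8],[0,0,-3,0,0,0,8],[0,0,-3,0,0,0,8],[0,0,-3,0,0,0,8],[0,0,-3,0,0,0,8],[0,0,-3,0,0,0,8],[0,0,-2,0,0,0,8],[0,0,0,0,0,0,8],[0,0,0,0,0,0,8]]]}}

```text
time_s: 5.35
eef_pos: [0.472, 0.058, 0.0815]
eef_rot: [0.0, 0.098, 0.995, -0.0]
wrist_force: [-0.0, -5.5, -3.4]
opening: 0.152
grasp_force: 58.6
```

```bash
python3 -c "
from h import *
pawl()"
```

```text
t 5.35 carr 0.0416 f [-0.  -5.5 -3.4] tilt [ 0.001 -0.001] red 0 [nan, nan] brass 14 [ 1.4 -1.4] grip 59
```

Request:
{"op": "jog_arm", "data": {"series": [[[0,0,-1,0,0,0,8],[0,0,-1,0,0,0,8],[0,0,-1,0,0,0,8],[0,0,-1,0,0,0,8],[0,0,-1,0,0,0,8],[0,0,-1,0,0,0,8],[0,0,0,0,0,0,8],[0,0,0,0,0,0,8],[0,0,0,0,0,0,8],[0,0,0,0,0,0,8]]]}}

```text
time_s: 6.4
eef_pos: [0.4719, 0.058, 0.0874]
eef_rot: [0.0, 0.098, 0.995, -0.0]
wrist_force: [0.2, -5.1, -3.4]
opening: 0.159
grasp_force: 58.5
```

```bash
python3 -c "
from h import *
pawl()"
```

```text
t 6.4 carr 0.0475 f [ 0.2 -5.1 -3.4] tilt [ 0.001 -0.001] red 0 [nan, nan] brass 18 [ 1.  -1.8] grip 59
```

Request:
{"op": "jog_arm", "data": {"series": [[[0,0,-1,0,0,0,8],[0,0,-1,0,0,0,8],[0,0,-1,0,0,0,8],[0,0,-1,0,0,0,8],[0,0,-1,0,0,0,8],[0,0,-1,0,0,0,8],[0,0,0,0,0,0,8],[0,0,0,0,0,0,8],[0,0,0,0,0,0,8],[0,0,0,0,0,0,8]]]}}

```text
time_s: 7.45
eef_pos: [0.4719, 0.0579, 0.0934]
eef_rot: [0.0, 0.098, 0.995, -0.0]
wrist_force: [0.9, -4.4, -4.1]
opening: 0.156
grasp_force: 58.6
```

```bash
python3 -c "
from h import *
pawl()"
```

```text
t 7.45 carr 0.0535 f [ 0.9 -4.4 -4.1] tilt [ 0.001 -0.001] red 11 [-1.1 -2.4] brass 14 [1.7 0.7] grip 59
```

The fold is clearly visible: the pawl re-levelled between 47.5 and 53.5 mm. So the upper rung should clear between 92.5 and 98.5 mm, with the buffer at 97.5 mm or higher.

Request:
{"op": "jog_arm", "data": {"series": [[[0,0,-3,0,0,0,8],[0,0,-5,0,0,0,8],[0,0,-5,0,0,0,8],[0,0,-5,0,0,0,8],[0,0,-5,0,0,0,8],[0,0,-5,0,0,0,8],[0,0,-5,0,0,0,8],[0,0,-4,0,0,0,8],[0,0,-1,0,0,0,8],[0,0,0,0,0,0,8]]]}}

```text
time_s: 8.5
eef_pos: [0.4719, 0.058, 0.1315]
eef_rot: [0.0, 0.098, 0.995, -0.0]
wrist_force: [1.4, -5.7, -3.1]
opening: 0.156
grasp_force: 58.7
```

```bash
python3 -c "
from h import *
pawl()"
```

```text
t 8.5 carr 0.0916 f [ 1.4 -5.7 -3.1] tilt [ 0.001 -0.001] red 0 [nan, nan] brass 20 [ 1.1 -1.6] grip 59
```

Request:
{"op": "jog_arm", "data": {"series": [[[0,0,-0.5,0,0,0,8],[0,0,-0.5,0,0,0,8],[0,0,-0.5,0,0,0,8],[0,0,0,0,0,0,8],[0,0,0,0,0,0,8],[0,0,0,0,0,0,8],[0,0,0,0,0,0,8],[0,0,0,0,0,0,8],[0,0,0,0,0,0,8],[0,0,0,0,0,0,8]]]}}

```text
time_s: 9.55
eef_pos: [0.4719, 0.0579, 0.1327]
eef_rot: [0.0, 0.098, 0.995, -0.0]
wrist_force: [2.1, -4.9, -4.6]
opening: 0.154
grasp_force: 58.6
```

```bash
python3 -c "
from h import *
pawl()"
```

```text
t 9.55 carr 0.0928 f [ 2.1 -4.9 -4.6] tilt [ 0.001 -0.001] red 0 [nan, nan] brass 18 [ 1.  -1.6] grip 59
```

Request:
{"op": "jog_arm", "data": {"series": [[[0,0,-0.5,0,0,0,8],[0,0,-0.5,0,0,0,8],[0,0,-0.5,0,0,0,8],[0,0,0,0,0,0,8],[0,0,0,0,0,0,8],[0,0,0,0,0,0,8],[0,0,0,0,0,0,8],[0,0,0,0,0,0,8],[0,0,0,0,0,0,8],[0,0,0,0,0,0,8]]]}}

```text
time_s: 10.6
eef_pos: [0.4719, 0.0579, 0.1342]
eef_rot: [0.0, 0.098, 0.995, -0.0]
wrist_force: [1.1, -4.9, -4.9]
opening: 0.16
grasp_force: 58.6
```

```bash
python3 -c "
from h import *
pawl()"
```

```text
t 10.6 carr 0.0943 f [ 1.1 -4.9 -4.9] tilt [ 0.001 -0.001] red 1 [0.1 1.1] brass 20 [ 1.2 -1.8] grip 59
```

Request:
{"op": "jog_arm", "data": {"series": [[[0,0,-0.5,0,0,0,8],[0,0,-0.5,0,0,0,8],[0,0,-0.5,0,0,0,8],[0,0,0,0,0,0,8],[0,0,0,0,0,0,8],[0,0,0,0,0,0,8],[0,0,0,0,0,0,8],[0,0,0,0,0,0,8],[0,0,0,0,0,0,8],[0,0,0,0,0,0,8]]]}}

```text
time_s: 11.65
eef_pos: [0.4719, 0.058, 0.1358]
eef_rot: [0.0, 0.098, 0.995, -0.0]
wrist_force: [1.4, -5.4, -4.5]
opening: 0.159
grasp_force: 58.5
```

```bash
python3 -c "
from h import *
pawl()"
```

```text
t 11.65 carr 0.0959 f [ 1.4 -5.4 -4.5] tilt [ 0.001 -0.001] red 11 [-0.7 -2.3] brass 15 [1.5 1. ] grip 59
```

Request:
{"op": "jog_arm", "data": {"series": [[[0,0,-0.5,0,0,0,8],[0,0,-0.5,0,0,0,8],[0,0,-0.5,0,0,0,8],[0,0,0,0,0,0,8],[0,0,0,0,0,0,8],[0,0,0,0,0,0,8],[0,0,0,0,0,0,8],[0,0,0,0,0,0,8],[0,0,0,0,0,0,8],[0,0,0,0,0,0,8]]]}}

```text
time_s: 12.7
eef_pos: [0.472, 0.058, 0.1373]
eef_rot: [0.001, 0.098, 0.995, -0.0]
wrist_force: [1.8, -4.5, -5.1]
opening: 0.156
grasp_force: 58.5
```

```bash
python3 -c "
from h import *
pawl()"
```

```text
t 12.7 carr 0.0974 f [ 1.8 -4.5 -5.1] tilt [ 0.001 -0.001] red 7 [-0.4 -1.7] brass 14 [1.9 0.8] grip 59
```

The pawl swung level at about 95.9 mm, so the upper seat is at about 81 mm. Now lowering gently.

Request:
{"op": "jog_arm", "data": {"series": [[[0,0,1,0,0,0,8],[0,0,1.5,0,0,0,8],[0,0,2,0,0,0,8],[0,0,2,0,0,0,8],[0,0,2,0,0,0,8],[0,0,2,0,0,0,8],[0,0,1.5,0,0,0,8],[0,0,1,0,0,0,8],[0,0,0.5,0,0,0,8],[0,0,0,0,0,0,8]]]}}

```text
time_s: 13.75
eef_pos: [0.4719, 0.058, 0.1237]
eef_rot: [0.0, 0.098, 0.995, -0.0]
wrist_force: [1.2, -4.5, -6.0]
opening: 0.155
grasp_force: 58.6
```

```bash
python3 -c "
from h import *
pawl()"
```

```text
t 13.75 carr 0.0838 f [ 1.2 -4.5 -6. ] tilt [ 0.001 -0.001] red 8 [-1.5 -2.8] brass 14 [1.8 0.9] grip 59
```

Request:
{"op": "jog_arm", "data": {"series": [[[0,0,0.5,0,0,0,8],[0,0,0.5,0,0,0,8],[0,0,0,0,0,0,8],[0,0,0,0,0,0,8],[0,0,0,0,0,0,8],[0,0,0,0,0,0,8],[0,0,0,0,0,0,8],[0,0,0,0,0,0,8],[0,0,0,0,0,0,8],[0,0,0,0,0,0,8]]]}}

```text
time_s: 14.8
eef_pos: [0.4719, 0.058, 0.1233]
eef_rot: [0.0, 0.098, 0.995, -0.0]
wrist_force: [-0.5, -5.6, 0.0]
opening: 0.153
grasp_force: 59.5
```

Request:
{"op": "jog_arm", "data": {"series": [[[0,0,0.5,0,0,0,8],[0,0,0.5,0,0,0,8],[0,0,0,0,0,0,8],[0,0,0,0,0,0,8],[0,0,0,0,0,0,8],[0,0,0,0,0,0,8],[0,0,0,0,0,0,8],[0,0,0,0,0,0,8],[0,0,0,0,0,0,8],[0,0,0,0,0,0,8]]]}}

```text
time_s: 15.8
eef_pos: [0.472, 0.058, 0.1229]
eef_rot: [0.0, 0.098, 0.995, -0.0]
wrist_force: [-3.9, -4.8, 5.8]
opening: 0.154
grasp_force: 60.5
```

Seated: the wrist force went from -6 N to +6 N as the rung took the load. I'll relax to neutral, then let go.

Request:
{"op": "jog_arm", "data": {"series": [[[0,-0.3,-0.6,0,0,0,8],[0,0,0,0,0,0,8],[0,0,0,0,0,0,14],[0,0,0,0,0,0,20],[0,0,0,0,0,0,26],[0,0,0,0,0,0,32],[0,0,0,0,0,0,38],[0,0,0,0,0,0,44],[0,0,0,0,0,0,50],[0,0,0,0,0,0,50]]]}}

```text
time_s: 16.8
eef_pos: [0.4715, 0.058, 0.1224]
eef_rot: [0.0, 0.098, 0.995, 0.0]
wrist_force: [-1.0, 0.7, -0.1]
opening: 0.589
grasp_force: 0.0
```

```bash
python3 -c "
from h import *
pawl()"
```

```text
t 16.8 carr 0.0825 f [-1.   0.7 -0.1] tilt [0. 0.] red 10 [-1.2 -2.7] brass 15 [1.6 0.7] grip 0
```

The carriage is holding on the pawl and the gripper is clear. Now for the reel.

Request:
{"op": "jog_arm", "data": {"series": [[[0,0,-20,0,0,0,50],[0,0,-40,0,0,0,50],[0,0,-30,0,0,0,60],[16,43,0,0,0,0,78],[17,43,0,0,0,0,78],[17,43,0,0,0,0,78],[17,43,0,0,0,0,78],[17,43,0,0,0,0,78],[17,43,0,0,0,0,78],[0,0,0,0,0,0,78]]]}}

```text
time_s: 17.85
eef_pos: [0.4209, 0.3354, 0.2124]
eef_rot: [-0.0, 0.095, 0.995, 0.001]
wrist_force: [-0.0, -0.4, 0.7]
opening: 0.914
grasp_force: 0.0
```

Request:
{"op": "jog_arm", "data": {"series": [[[0,0,40,0,0,0,78],[0,0,40,0,0,0,78],[0,0,40,0,0,0,78],[0,0,20,0,0,0,78],[0,0,0,0,0,0,78],[0,0,0,0,0,0,78],[0,0,0,0,0,0,78],[0,0,0,0,0,0,78],[0,0,0,0,0,0,78],[0,0,0,0,0,0,78]]]}}

```text
time_s: 18.85
eef_pos: [0.4231, 0.331, 0.0732]
eef_rot: [0.001, 0.098, 0.995, 0.0]
wrist_force: [-0.5, -0.3, 0.0]
opening: 0.914
grasp_force: 0.0
```

Run:
```python
from h import *
go([.423,.3323,.008])
c=ctrl.camera("top"); P=cloud(c); f=c["frame"]; H,S,V=cv2.split(cv2.cvtColor(f,cv2.COLOR_BGR2HSV))
m=(H>95)&(H<125)&(S>120)&(V>60); B=np.zeros(m.shape,bool);B[150:215,235:290]=1; m&=B&(P[...,2]>.11)&(P[...,2]<.165)
print("tray floor z",np.median(P[m][:,2]),m.sum())
v,u=np.nonzero(m); q=ray(c,np.stack([u,v],1),.143)[:,:2].astype(np.float32); print(cv2.minAreaRect(q))
k=B&(H<18)&(S>150)&(V>100)&(np.arange(384)[:,None]>195); v,u=np.nonzero(k); print("handle",len(u),ray(c,np.stack([u,v],1),.156).mean(0))
```

```text
t 18.85 pos [0.4231 0.331  0.0732] ytool yaw 1.3751 tilt xy [0.0013 0.0006] f [-0.47 -0.29  0.02] grip 0.0 0.9140784780900882
tool shift mm [ 0.4  1.2 65.2]
tray floor z 0.1450955948981163 768
((0.5593762397766113, 0.04081740602850914), (0.07456669956445694, 0.10096561908721924), 79.10113525390625)
handle 50 [0.47332775 0.0582747  0.156     ]
```

Request:
{"op": "jog_arm", "data": {"series": [[[0,1,30,0,0,0,78],[0,0,20,0,0,0,78],[0,0,10,0,0,0,78],[0,0,5,0,0,0,75],[0,0,0,0,0,0,65],[0,0,0,0,0,0,58],[0,0,0,0,0,0,48],[0,0,0,0,0,0,45],[0,0,0,0,0,0,45],[0,0,0,0,0,0,45]]]}}

```text
time_s: 19.9
eef_pos: [0.4237, 0.3322, 0.009]
eef_rot: [0.001, 0.098, 0.995, 0.001]
wrist_force: [-2.5, -0.5, 5.3]
opening: 0.583
grasp_force: 60.9
```

Run:
```python
from h import *
go([.423,.3323,.2])
c=ctrl.camera("scene"); np.savez("s3.npz",**c)
p=np.array([.423,.332,.03]); q=(p-np.array(c["xyz"]))@rot(c); u=int(c["fx"]*q[0]/q[2]+c["cx"]); v=int(c["fy"]*q[1]/q[2]+c["cy"]); print(u,v)
cv2.imwrite("pics/s3.png",cv2.resize(c["frame"][v-50:v+40,u-50:u+50],None,fx=6,fy=6,interpolation=cv2.INTER_CUBIC))
```

```text
t 19.9 pos [0.4237 0.3322 0.009 ] ytool yaw 1.3751 tilt xy [0.0019 0.001 ] f [-2.55 -0.51  5.33] grip 60.921170711517334 0.5825897298345062
tool shift mm [   0.4    0.2 -191. ]
203 268
```

View pics/s3.png

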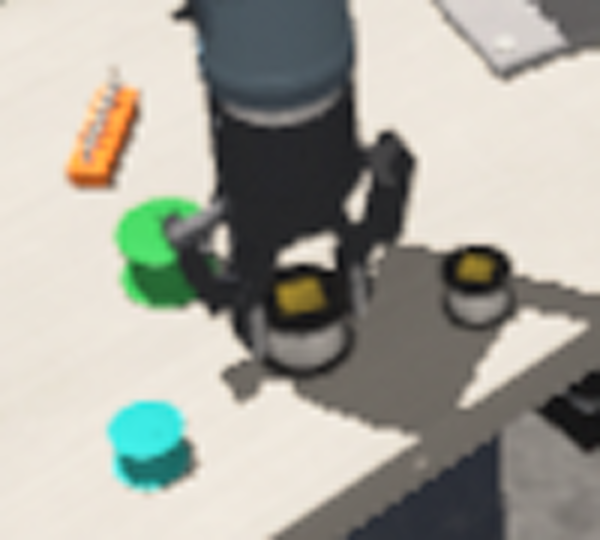

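The black, silver-wound reel (flange at crop (302,300)) is between the pads; the smaller reel and the green one are untouched. Lifting.

Request:
{"op": "jog_arm", "data": {"series": [[[0,0,-10,0,0,0,45],[0,0,-25,0,0,0,45],[0,0,-35,0,0,0,45],[0,0,-40,0,0,0,45],[0,0,-40,0,0,0,45],[0,0,-35,0,0,0,45],[0,0,-15,0,0,0,45],[-15,-22,0,0,0,0,45],[-20,-30,0,0,0,0,45],[-15,-22,0,0,0,0,45]]]}}

```text
time_s: 20.95
eef_pos: [0.4579, 0.2482, 0.2086]
eef_rot: [0.001, 0.097, 0.995, 0.0]
wrist_force: [1.1, -0.0, -1.5]
opening: 0.581
grasp_force: 62.5
```

Run:
```python
from h import *
go([.546,.0437,.21])
o=ctrl.get_obs(); c=ctrl.camera("scene"); np.savez("s4.npz",**c)
p=o["eef_pos"]+[0,0,.0]; q=(p-np.array(c["xyz"]))@rot(c); u=int(c["fx"]*q[0]/q[2]+c["cx"]); v=int(c["fy"]*q[1]/q[2]+c["cy"]); print(u,v)
cv2.imwrite("pics/s4.png",cv2.resize(c["frame"][v-35:v+35,u-40:u+40],None,fx=8,fy=8,interpolation=cv2.INTER_CUBIC))
```

```text
t 20.95 pos [0.4579 0.2482 0.2086] ytool yaw 1.3755 tilt xy [ 0.0016 -0.    ] f [ 1.09 -0.03 -1.45] grip 62.51126289367676 0.5814112310063719
tool shift mm [-126.1 -183.5   -1.2]
213 207
```

View pics/s4.png

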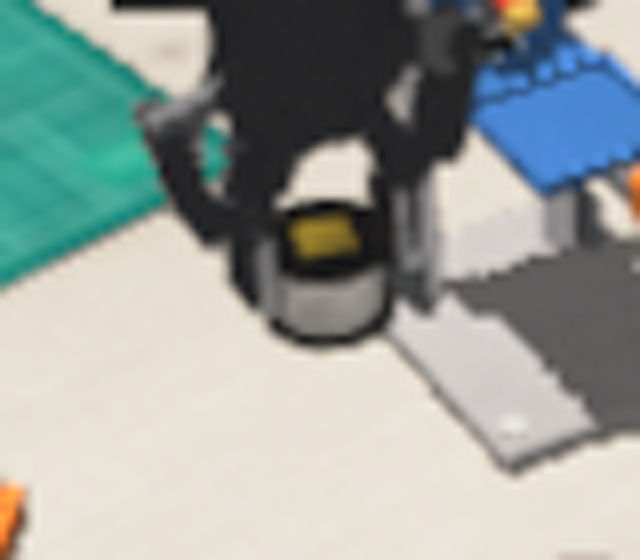

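The reel hangs level (flange at crop (325,240)), and the raised tray is at the right. I'll check its offset from the tool while carrying on.

Request:
{"op": "jog_arm", "data": {"series": [[[-20,-29,0,0,0,0,45],[-24,-35,0,0,0,0,45],[-24,-35,0,0,0,0,45],[-24,-35,0,0,0,0,45],[-18,-27,0,0,0,0,45],[-11,-16,0,0,0,0,45],[-4,-6,0,0,0,0,45],[0,0,0,0,0,0,45],[0,0,0,0,0,0,45],[0,0,0,0,0,0,45]]]}}

```text
time_s: 22.0
eef_pos: [0.544, 0.0469, 0.2075]
eef_rot: [-0.0, 0.097, 0.995, 0.0]
wrist_force: [0.2, 0.6, -2.0]
opening: 0.579
grasp_force: 62.7
```

Run:
```python
from h import *
go([.546,.0437,.155])
def lab(c,z,near):
    H,S,V=cv2.split(cv2.cvtColor(c["frame"],cv2.COLOR_BGR2HSV)); m=((H>20)&(H<35)&(S>110)&(V>70)).astype(np.uint8)
    n,l,st,ce=cv2.connectedComponentsWithStats(m)
    for i in range(1,n):
        p=ray(c,ce[i],z)[0]
        if st[i,4]>8 and np.hypot(*(p-near)[:2])<.06: print("label",st[i,4],ce[i].round(1),p.round(4))
z0=dict(np.load("scene0.npz")); print("table"); lab(z0,.035,np.array([.423,.332,0]))
print("table top"); lab(dict(np.load("top0.npz")),.035,np.array([.423,.332,0]))
print("now"); e=ctrl.get_obs()["eef_pos"]; lab(ctrl.camera("scene"),e[2]+.026,e)
```

```text
t 22.0 pos [0.544  0.0469 0.2075] ytool yaw 1.3765 tilt xy [-0.0002  0.0003] f [ 0.22  0.59 -1.98] grip 62.66008973121643 0.5794963698604748
tool shift mm [-2.6 -2.7 52.5]
table
label 10 [202.3 268.8] [0.4182 0.3383 0.035 ]
table top
label 74 [161.6 221.2] [0.4225 0.3341 0.035 ]
now
label 25 [243.4 166.1] [0.5454 0.0468 0.2335]
```

Request:
{"op": "jog_arm", "data": {"series": [[[-2,-3,5,0,0,0,45],[0,0,10,0,0,0,45],[0,0,10,0,0,0,45],[0,0,10,0,0,0,45],[0,0,8,0,0,0,45],[0,0,5,0,0,0,45],[0,0,2,0,0,0,45],[0,0,0,0,0,0,45],[0,0,0,0,0,0,45],[0,0,0,0,0,0,45]]]}}

```text
time_s: 23.05
eef_pos: [0.5463, 0.0422, 0.1579]
eef_rot: [0.001, 0.098, 0.995, -0.0]
wrist_force: [0.5, 0.4, -2.5]
opening: 0.578
grasp_force: 62.7
```

Run:
```python
from h import *
go([.546,.0437,.152])
c=ctrl.camera("scene"); e=ctrl.get_obs()["eef_pos"]; q=(e-np.array(c["xyz"]))@rot(c); u=int(c["fx"]*q[0]/q[2]+c["cx"]); v=int(c["fy"]*q[1]/q[2]+c["cy"])
cv2.imwrite("pics/s5.png",cv2.resize(c["frame"][v-35:v+35,u-40:u+40],None,fx=8,fy=8,interpolation=cv2.INTER_CUBIC))
```

```text
t 23.05 pos [0.5463 0.0422 0.1579] ytool yaw 1.375 tilt xy [ 0.001  -0.0001] f [ 0.55  0.36 -2.5 ] grip 62.66060829162598 0.5782820528889064
tool shift mm [0.6 1.4 5.9]
```

View pics/s5.png

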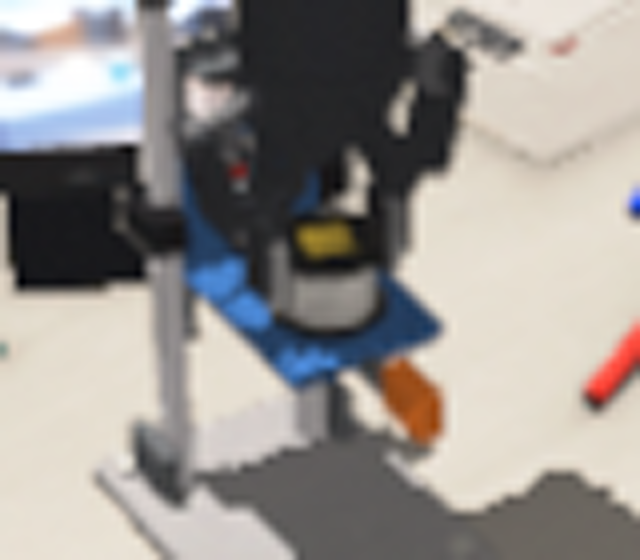

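The reel (crop (327,275)) is over the tray's centre, a few mm above the floor.

Request:
{"op": "jog_arm", "data": {"series": [[[0,1,1,0,0,0,45],[0,0,1,0,0,0,45],[0,0,1,0,0,0,45],[0,0,1,0,0,0,45],[0,0,0.7,0,0,0,45],[0,0,0,0,0,0,45],[0,0,0,0,0,0,45],[0,0,0,0,0,0,45],[0,0,0,0,0,0,45],[0,0,0,0,0,0,45]]]}}

```text
time_s: 24.1
eef_pos: [0.5461, 0.0432, 0.1527]
eef_rot: [0.0, 0.098, 0.995, -0.0]
wrist_force: [-0.7, -0.8, -2.4]
opening: 0.579
grasp_force: 62.7
```

Request:
{"op": "jog_arm", "data": {"series": [[[0,0,0.5,0,0,0,45],[0,0,0.3,0,0,0,45],[0,0,0,0,0,0,45],[0,0,0,0,0,0,45],[0,0,0,0,0,0,45],[0,0,0,0,0,0,45],[0,0,0,0,0,0,45],[0,0,0,0,0,0,45],[0,0,0,0,0,0,45],[0,0,0,0,0,0,45]]]}}

```text
time_s: 25.1
eef_pos: [0.5462, 0.0432, 0.1523]
eef_rot: [0.0, 0.098, 0.995, -0.0]
wrist_force: [-3.5, 1.1, 6.0]
opening: 0.581
grasp_force: 63.0
```

Contact with the tray floor. Easing off and releasing.

Request:
{"op": "jog_arm", "data": {"series": [[[0,0,-0.4,0,0,0,45],[0,0,0,0,0,0,50],[0,0,0,0,0,0,53],[0,0,0,0,0,0,56],[0,0,0,0,0,0,60],[0,0,0,0,0,0,64],[0,0,0,0,0,0,68],[0,0,0,0,0,0,70],[0,0,0,0,0,0,70],[0,0,0,0,0,0,70]]]}}

```text
time_s: 26.1
eef_pos: [0.5461, 0.0432, 0.1523]
eef_rot: [0.0, 0.098, 0.995, -0.0]
wrist_force: [0.7, 0.0, 0.3]
opening: 0.822
grasp_force: 0.0
```

Request:
{"op": "jog_arm", "data": {"series": [[[0,0,-5,0,0,0,70],[0,0,-15,0,0,0,70],[0,0,-30,0,0,0,70],[0,0,-40,0,0,0,70],[40,10,-10,0,0,0,70],[45,20,0,0,0,0,70],[45,20,0,0,0,0,70],[20,45,0,0,0,0,70],[0,45,0,0,0,0,70],[0,40,0,0,0,0,70]]]}}

```text
time_s: 27.1
eef_pos: [0.4339, 0.2511, 0.2546]
eef_rot: [0.002, 0.097, 0.995, 0.001]
wrist_force: [0.1, -0.4, 0.4]
opening: 0.819
grasp_force: 0.0
```

Run:
```python
from h import *
go([.546,.0437,.152])
c=ctrl.camera("top"); P=cloud(c); H,S,V=cv2.split(cv2.cvtColor(c["frame"],cv2.COLOR_BGR2HSV))
B=np.zeros(H.shape,bool);B[150:215,235:290]=1
m=B&(P[...,2]>.165)&(P[...,2]<.195)&~((H>95)&(H<125)&(S>120)&(V>60)); d=P[...,:2]-np.array([.546,.0437]); m&=np.hypot(d[...,0],d[...,1])<.04
v,u=np.nonzero(m); q=ray(c,np.stack([u,v],1),.178)[:,:2].astype(np.float32); print("reel",len(u),cv2.minEnclosingCircle(q),np.median(P[m][:,2]))
k=B&(H<18)&(S>150)&(V>100)&(np.arange(384)[:,None]>195); v,u=np.nonzero(k); print("handle",len(u),ray(c,np.stack([u,v],1),.156).mean(0),np.median(P[k][:,2]))
s=ctrl.camera("scene")["frame"]
cv2.imwrite("pics/fin.png",np.hstack([cv2.resize(c["frame"][130:222,225:295],(420,552)),cv2.resize(s[135:235,205:270],(359,552))]))
```

```text
t 27.1 pos [0.4339 0.2511 0.2546] ytool yaw 1.3756 tilt xy [0.0035 0.0011] f [ 0.15 -0.43  0.38] grip 0.0 0.8185923309859792
tool shift mm [-149.9 -181.9  102.8]
reel 241 ((0.5443703532218933, 0.043977707624435425), 0.0255564097315073) 0.17951238168264405
handle 50 [0.47332775 0.0582747  0.156     ] 0.15692993448356085
```

View pics/fin.png

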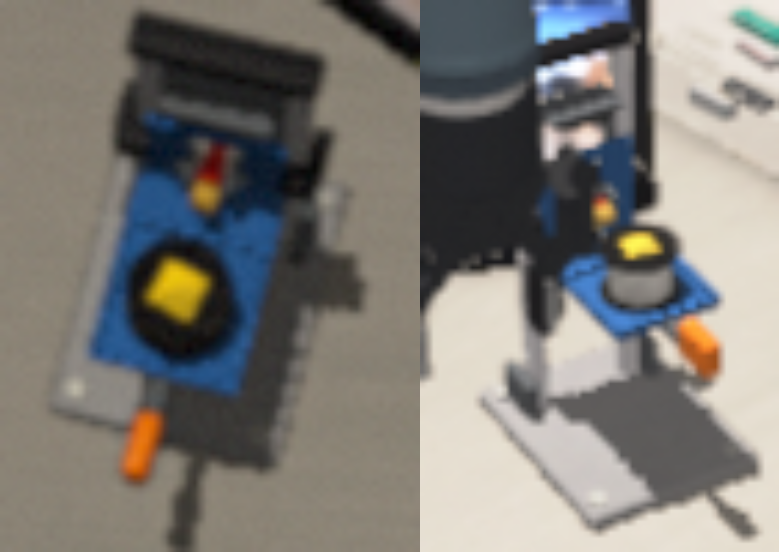

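The final views show the reel flat in the raised tray. It sits at (180,297) in the top view, measured within 2 mm of the tray's centre, with the carriage held by its pawl and the arm clear. Handing in.

Request:
{"op": "jog_arm", "data": {"series": [[[0,0,0,0,0,0,70],[0,0,0,0,0,0,70],[0,0,0,0,0,0,70],[0,0,0,0,0,0,70],[0,0,0,0,0,0,70],[0,0,0,0,0,0,70],[0,0,0,0,0,0,70],[0,0,0,0,0,0,70],[0,0,0,0,0,0,70],[0,0,0,0,0,0,70]]]}}

```text
time_s: 28.2
eef_pos: [0.4339, 0.249, 0.2522]
eef_rot: [-0.0, 0.098, 0.995, -0.0]
wrist_force: [-0.4, 1.1, 0.3]
opening: 0.818
grasp_force: 0.0
```

```bash
python3 -c "
from bench import ctrl
print(ctrl.hand_in())"
```

```text
the job is handed in; nothing more can be done
None
```

The job is handed in at about 28 s, with no verdict returned: the tray is seated on the upper rung at about 83 mm, and the solder reel lies flat within about 2 mm of its centre.

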